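Gauge the hardness of a stacked leather heel

TASK

In the shoemaker's shop, get the hardness gauge ready: with the fingertips press the round key on the readout to wake it, let it come up, then press the wide bar key to zero it, and leave the square key alone. Then draw the square-gripped probe out of the tool rack and set its spring tip inside the inked ring (not the cross) on the sloping top of the leather heel, square to that face, pressing only lightly so that the spring tip goes about halfway in and never hard. Finish while still holding the probe there, steady, and leave everything else on the bench where it stands.

Things in the scene. Friction and masses are not known exactly. Their poses are not given: they have to be found in the camera images.
- readout: grey readout box, fixed, 130 (x) x 200 (y) x 44 mm high; origin at the centre of its underside, z up. Three white keys in a row along y at x = -28 mm: round at y = +60, square at y = 0, wide bar at y = -60; display window at +x. On the robot's left or right (the rack takes the other side)
- round_key (a joint): travel of the round key (26 mm diameter), 0 up to 0.006 m fully down; it counts as pressed beyond 0.004. Springs back by itself; 1.5 N to start, 4.5 N at the bottom
- square_key (a joint): travel of the square key (24 x 24 mm), same values and spring; not to be pressed
- bar_key (a joint): travel of the wide bar key (18 in the box's x, 42 mm in its y), same values and spring as the round key; counts as pressed beyond 0.004
- round_key_top (a point): centre of the top of the round key, 54 mm above the table, 10 mm proud of the box, when up; moves with the key, straight down
- square_key_top (a point): centre of the top of the square key, also 54 mm above the table
- bar_key_top (a point): centre of the top of the wide bar key, also 54 mm above the table
- rack: wooden rack block, fixed, 65 (x) x 220 (y) x 70 mm high; origin at the centre of its underside, z up. Three through sockets of 21.5 mm diameter in its top at y = -75, 0, +75 mm; the probe, the awl and the burnisher stand in them, in any order
- probe: loose hardness probe, 0.12 kg, z along its length, upright in a rack socket with x, y parallel to the rack's (0.1 rad). Origin: centre of the nose's flat end, 25 mm above table in the rack. Nose 17.6 mm diameter, z 0-45; collar 36 mm, z 45-51, rests on the rack; black square grip 26 x 26 mm, flats across x and y, z 51-101; cap 16 mm, to z 108. Spring tip stands out 12 mm below the nose
- probe_tip (a point): the rounded end (3 mm radius) of the probe's spring tip, on the probe's axis, at z = -12 mm of the probe when free; it moves with the tip
- plunger (a joint): how far the spring tip is pushed into the probe: 0 free, 0.010 m fully in. The spring pushes back with 1 N at the start and 6 N fully in; beyond that the probe is rigid
- heel_stand: fixed steel stand, 130 x 130 mm base, with a brown stacked-leather heel (84 mm wide in y, D-shaped, 28 mm thick) fixed on its cradle; origin at the centre of its underside, z up. The heel's top is a flat face, rising towards the stand's +x at 0.26 rad (15 degrees); the middle of the face is 75 mm above the table
- ring_mark: inked ring on the heel's top face, 17 mm outside and 12 mm inside diameter with a centre dot; origin at its centre on the face, z is the outward normal of the sloping face, x runs up the slope, y across it. Left or right of the face's middle by 15 to 26 mm
- cross_mark: inked cross, 18 mm, on the other half of the same face; not the place to gauge; axes as for the ring
- awl: awl with a turned light wood handle, 108 mm long, in another rack socket; leave alone; origin at the lower end of its nose, 25 mm above the table
- burnisher: burnisher with a round dark wood handle, 95 mm long, in another rack socket; leave alone; origin as for the awl
- jar: dark two-handled clay jar, 92 mm diameter (120 over the handles), 88 high; leave alone; origin under its centre
- dye_tall: amber dye bottle, 52 mm diameter, 115 high; leave alone; origin under its centre
- dye_short: black dye jar, 60 mm diameter, 75 high; leave alone; origin under its centre
- mallet: wooden mallet lying down, 236 mm long, 52 high; leave alone; origin under the middle of its handle, x towards the head
- case: flat brown card case, 80 x 110 x 18 mm; leave alone; origin under its centre
- heel_blank: spare leather heel, about 85 x 70 x 24 mm; leave alone; origin under its centre
Things that resemble listed ones, but are neither listed nor needed, are in the scene too. There is more than one size of the readout; the job needs the smaller. What is shaped like the heel_stand but purple is not meant.

How it is judged:
By the outcome, as a careful person would: the job done as asked, in the order asked, and still so for the second after the job is handed in, while the arm keeps its last pose, push and grip.
It also fails if it takes over 67 s, if anything falls off the work surface, if the arm or the gripper's body presses on something with over 40 N, if the wrist force passes 120 N, or if a joint passes its speed limit or range.

ROBOT

A 6-joint arm with a two-finger parallel gripper is mounted at the origin on the work surface. World frame = base frame: x ahead of the robot, y to its left, z up, the work surface at z = 0. Lengths are in m, angles in rad, forces in N, time in s.
With the tool pointing down it reaches from about 0.275 to 0.825 m from the base axis. Payload 5.2 kg.
Tool frame: the origin (TCP) lies on the centre line of the jaws, within the pads' length; the fingertips stand 8 mm ahead of it and the grasp point (between the pads) lies 11 mm behind it; z points along the fingers, y is the line along which they close (so a half turn about z gives the same grasp; the last joint's range is limited). The gripper opens to 93 mm and grips with 3 to 60 N. Pads are 15 mm wide; open, the fingers measure 128 mm over their backs; the gripper's body (75 mm by 188 mm) begins 65 mm behind the grasp point.
Start: joints at [-1.496, 0.259, 1.535, -0, 1.348, -0.203], TCP at [0.151, -0.529, 0.227] pointing down, gripper open.
Joint ranges: [-3.14, 3.14], [-0.91, 2.08], [0.19, 2.58], [-1.22, 4.36], [0.22, 2.71], [-3.12, 3.12]. Speed limits (rad/s): [2.57, 2.57, 3.14, 3.14, 3.14, 3.14].

INTERFACE

Orientations are given as a unit quaternion [x, y, z, w].
In Python, from bench import arm gives the robot as it stands. Calls block until the motion is done:
- arm.move_ptp(position, orientation): joint-space move of the TCP to a pose.
- arm.servo_line(position, orientation=None, velocity=0.15): straight line of the TCP; orientation=None keeps the orientation; velocity is the mean speed in m/s.
- arm.set_joints(angles): joint-space move.
- arm.command_gripper(opening): opening from 0.0 (shut) to 1.0 (fully open); the grip force is fixed at half the most; returns when the fingers have stopped.
- arm.hold(seconds).
- arm.solve_ik(position, orientation): joint angles nearest the present ones, or None.
- arm.capture(name): name is "scene" or "top" or "wrist"; returns the picture (400x640x3 uint8, blue, green, red); there is no depth.
- arm.get_calibration(name): a dict with "K" (3x3 intrinsics, pixels), "rvec" (rotation vector, rad) and "tvec" (3), from world to camera coordinates, as OpenCV has them; the wrist camera has in their place "T_tool_cam" (4x4, takes a point from camera to tool coordinates, whose origin is the TCP and whose axes are the flange's). Camera axes: x right, y down, z forward; pixel columns grow to the right and rows downward; lengths in m; the calibration is good to about 2 mm. The wrist camera is an equidistant fisheye: a pixel r from the principal point sees the ray r / f radians off the axis. A picture is of the moment at which its call begins: read the wrist's pose just before it. get_calibration takes no time and is no camera call.
A pose or a line that the arm cannot do raises arm.MotionError and nothing moves.
- arm.hand_in(): hands the job in; it is judged then, once.
Readings, each from a call of its own:
- arm.get_t(): time.
- arm.get_qpos(): joint angles.
- arm.get_qvel(): joint speeds.
- arm.get_joint_torque(): joint torques, N m.
- arm.get_ee_pos(): TCP position.
- arm.get_tcp_rot(): TCP orientation.
- arm.get_ft_force(): force on the tool from outside, world axes, zero at the start.
- arm.get_ft_torque(): the same for the moment, N m.
- arm.get_opening(): opening from 0.0 (shut) to 1.0 (fully open).
- arm.get_grip_force(): force on a finger pad.
Only numpy, scipy, OpenCV 4.12 (cv2) and the standard library are available. Lean on these libraries where they do the work, as an engineer would, in place of code of your own. Each camera call takes 0.05 s, during which the arm holds its last target. There are 200 camera calls.

## Working session

There is one attempt and no reset: what is moved stays moved. The work goes in short steps, each a Python script; the robot and the scene stay as the last script left them, time stands still between calls to the robot, and variables do not carry over. Pictures are saved under pics/ and viewed, at most 10 in all, crops included, and the job is handed in when it is done.

```bash
ls; mkdir -p pics
python3 - <<'E'
from bench import arm
import cv2
for n in("scene","top"):
    cv2.imwrite(f"pics/{n}0.png",arm.capture(n)); print(n,arm.get_calibration(n))
print(arm.get_calibration("wrist"),arm.get_t(),arm.get_tcp_rot())
E
```

```text
pics
scene {'K': array([[365.59352373,   0.        , 315.22254767],
       [  0.        , 365.59352373, 202.26053253],
       [  0.        ,   0.        ,   1.        ]]), 'rvec': array([ 1.30582752,  1.97268414, -1.08839473]), 'tvec': array([ 0.20721267, -0.15915364,  1.47201424])}
top {'K': array([[480.73082536,   0.        , 322.65302332],
       [  0.        , 480.73082536, 211.00129111],
       [  0.        ,   0.        ,   1.        ]]), 'rvec': array([ 2.21213308, -2.15958886,  0.08740002]), 'tvec': array([-0.03668077,  0.51631195,  1.51283082])}
{'K': array([[309.70691629,   0.        , 325.21598217],
       [  0.        , 309.70691629, 200.25395721],
       [  0.        ,   0.        ,   1.        ]]), 'T_tool_cam': array([[-5.30819427e-04, -9.57093477e-01, -2.89778872e-01,
         8.04288516e-02],
       [ 9.99999798e-01, -6.09696598e-04,  1.81922572e-04,
         5.98035976e-04],
       [-3.50794099e-04, -2.89778717e-01,  9.57093607e-01,
        -1.57613405e-01],
       [ 0.00000000e+00,  0.00000000e+00,  0.00000000e+00,
         1.00000000e+00]])} 0.1 [ 9.90369603e-01  1.38446377e-01  5.36503041e-05 -8.04029633e-04]
```

View pics/scene0.png

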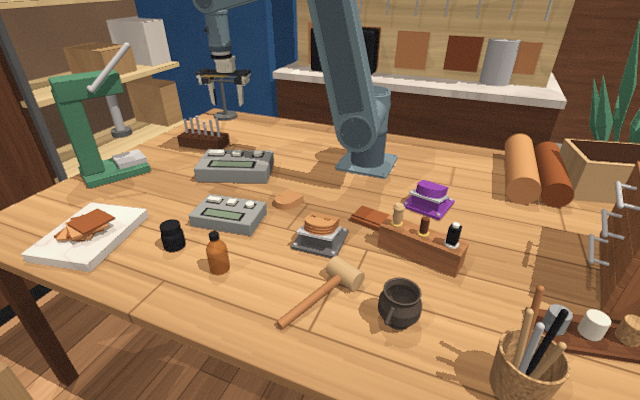

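View pics/top0.png

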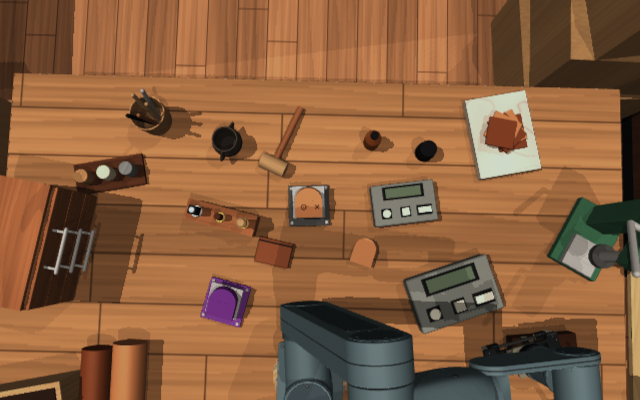

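The scene has two readouts, at top-view pixels (405,203) and (455,292). There are two heel stands, brown at (309,205) and purple at (226,300). There are also two racks, the tool rack at (222,216) and a cup rack at (110,172). I choose the smaller readout, the brown heel and the rack at (222,216), and check them in a crop.

Run:
```python
import cv2,numpy as np
t=cv2.imread("pics/top0.png")
def c(x,y,w,h,s): return cv2.resize(t[y:y+h,x:x+w],None,fx=s,fy=s,interpolation=cv2.INTER_CUBIC)
a=c(360,170,90,65,4.44);b=c(280,175,60,60,5);d=c(175,190,90,55,8.88)
o=np.zeros((600,800,3),np.uint8)
a=c(360,170,80,60,5);b=c(280,175,60,60,5);d=c(180,190,90,50,6)
o[:300,:400]=a;o[:300,420:720]=b;o[300:600,:540]=d
cv2.imwrite("pics/crop1.png",o)
```

```text
(no output)
```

View pics/crop1.png

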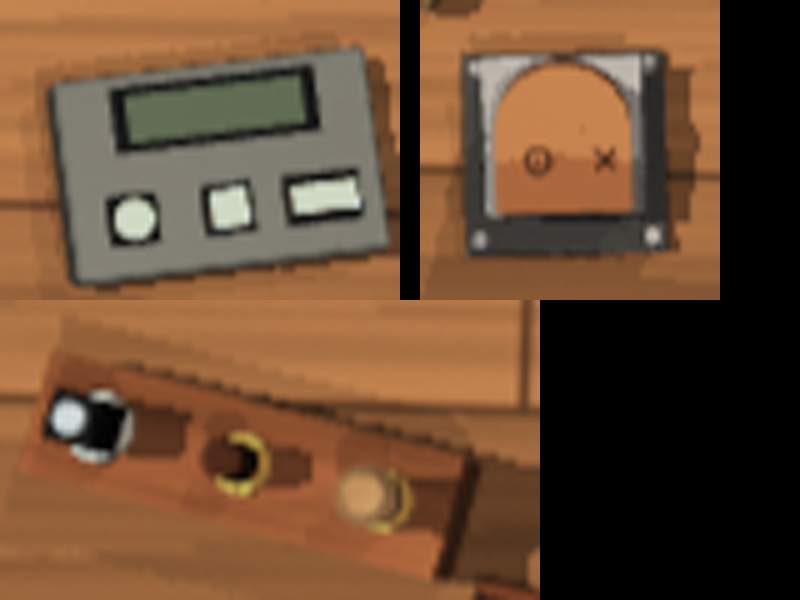

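The crop shows the small readout with its round key at (386.8,213.6), square key at (406,211.4) and bar key at (424.8,209.6). The ring is at (303.6,207) and the cross at (317,207). The black square-gripped probe with a white cap, top at (191.3,209.7), stands in the leftmost socket.

```bash
cat > h.py <<'E'
from bench import arm
import numpy as np, cv2
from scipy.spatial.transform import Rotation as R
def ray(name,uv,pose=None):
    """ray origin, direction in world"""
    c=arm.get_calibration(name);K=c["K"]
    x=(uv[0]-K[0,2])/K[0,0];y=(uv[1]-K[1,2])/K[1,1]
    if name=="wrist":
        p,q=pose;T=c["T_tool_cam"];r=np.hypot(x,y)
        d=np.array([x/r*np.sin(r),y/r*np.sin(r),np.cos(r)])
        Rt=R.from_quat(q).as_matrix()
        return p+Rt@T[:3,3],Rt@T[:3,:3]@d
    Rc=cv2.Rodrigues(c["rvec"])[0]
    return -Rc.T@c["tvec"],Rc.T@np.array([x,y,1])
def onz(name,uv,z,pose=None):
    o,d=ray(name,uv,pose);return o+d*(z-o[2])/d[2]
def tri(rays):
    A=0;b=0
    for o,d in rays:
        d=d/np.linalg.norm(d);P=np.eye(3)-np.outer(d,d);A=A+P;b=b+P@o
    return np.linalg.solve(A,b)
def proj_wrist(X,pose):
    c=arm.get_calibration("wrist");K=c["K"];p,q=pose;T=c["T_tool_cam"]
    Xt=R.from_quat(q).as_matrix().T@(np.asarray(X)-p);v=T[:3,:3].T@(Xt-T[:3,3])
    th=np.arctan2(np.hypot(v[0],v[1]),v[2]);s=th/np.hypot(v[0],v[1])
    return np.array([K[0,0]*v[0]*s+K[0,2],K[1,1]*v[1]*s+K[1,2]])
def down(psi): # tool down, jaws' y axis at world angle psi
    y=np.array([np.cos(psi),np.sin(psi),0]);z=np.array([0,0,-1.]);x=np.cross(y,z)
    return R.from_matrix(np.c_[x,y,z]).as_quat()
def pose(): return np.array(arm.get_ee_pos()),np.array(arm.get_tcp_rot())
E
python3 - <<'E'
from h import *
for n,uv,z in [("round",(386.8,213.6),.054),("sq",(406,211.4),.054),("bar",(424.8,209.6),.054),("ring",(303.6,207),.075),("cross",(317,207),.075),
 ("cap",(191.3,209.7),.133),("collar",(196.2,210.8),.073),
 ("sTL",(289.1,186.2),.01),("sTR",(329,185.4),.01),("sBR",(329.6,224.6),.01),("sBL",(290.4,226.2),.01),("apex",(280+142/5,187.5),.085)]:
    print(n,onz("top",uv,z).round(4))
print(pose(), R.from_quat(pose()[1]).as_matrix().round(2))
E
```

```text
round [ 0.5112 -0.2241  0.054 ]
sq [ 0.5195 -0.2839  0.054 ]
bar [ 0.5266 -0.3426  0.054 ]
ring [0.5238 0.0348 0.075 ]
cross [ 0.5248 -0.0064  0.075 ]
cap [0.503  0.3632 0.133 ]
collar [0.5042 0.3641 0.073 ]
sTL [0.5951 0.0855 0.01  ]
sTR [ 0.6009 -0.0428  0.01  ]
sBR [ 0.4747 -0.0476  0.01  ]
sBL [0.4665 0.0776 0.01  ]
apex [0.5832 0.0214 0.085 ]
(array([ 0.15082371, -0.52844142,  0.22592348]), array([ 9.90369603e-01,  1.38446377e-01,  5.36503041e-05, -8.04029633e-04])) [[ 0.96  0.27 -0.  ]
 [ 0.27 -0.96  0.  ]
 [ 0.   -0.   -1.  ]]
```

The key spacing comes out at 60 mm and the stand base at 128 mm, matching the given sizes. The readout's yaw is about 0.13. Next I press the round key.

```bash
cat >> h.py <<'E'
def press(xy,q,zt=0.0565):
    arm.servo_line([*xy,0.072],q,velocity=0.15)
    f0=np.array(arm.get_ft_force())
    for z in np.arange(0.063,zt-1e-4,-0.0015):
        arm.servo_line([*xy,z],velocity=0.03)
        f=np.array(arm.get_ft_force())-f0; p=arm.get_ee_pos()
        if f[2]>5.5: break
    print("press",np.round(p,4),f.round(2)); arm.hold(0.2); print(np.round(arm.get_ee_pos(),4),(np.array(arm.get_ft_force())-f0).round(2))
    arm.servo_line([*xy,0.085],velocity=0.1)
E
python3 - <<'E'
from h import *
q0=pose()[1]
c=[down(0.129+np.pi/2),down(0.129-np.pi/2)]
p=[.510,-.235,.16]
q=max(c,key=lambda q:abs(q@q0)); print(arm.solve_ik(p,q))
arm.command_gripper(0.0)
arm.move_ptp(p,q); arm.hold(0.1)
print(arm.get_t(),pose()); np.savez("v1",*pose())
cv2.imwrite("pics/w1.png",arm.capture("wrist"))
P=pose()
for X in [(.5112,-.2241,.054),(.5195,-.2839,.054),(.5266,-.3426,.054)]: print(proj_wrist(X,P))
E
```

```text
[-6.30404413e-01  3.31757756e-01  1.60362386e+00 -4.44089210e-16
  1.20621104e+00  8.11391913e-01]
3.3667 (array([ 0.50965861, -0.23610394,  0.16016929]), array([9.97968285e-01, 6.37122335e-02, 9.05155293e-05, 2.13425135e-04]))
[311.23626942 197.78855596]
[378.72033506 197.08823257]
[440.23424486 197.59238927]
```

View pics/w1.png

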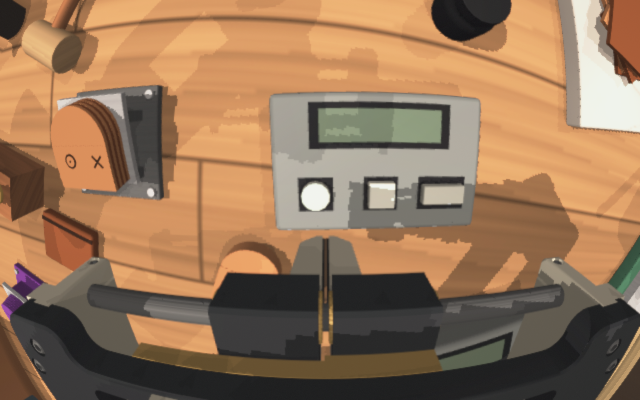

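The wrist view shows the round key at (316,197), the square at (381,194) and the bar at (441,194). The display is blank. I refine the positions from these pixels and press.

Run:
```python
from h import *
v=np.load("v1.npz");P=(v["arr_0"],v["arr_1"])
W=[onz("wrist",u,.054,P) for u in [(316,197),(381,194),(441,194)]]
for w in W: print(w.round(4))
T=np.array([(.5112,-.2241,.054),(.5195,-.2839,.054),(.5266,-.3426,.054)])
m=(np.array(W)+T)/2; print(m.round(4)); np.save("keys",m)
d=np.linalg.norm(m[0]-m[2]); print(d)
assert abs(d-.12)<.008
press(m[0,:2],P[1])
arm.hold(0.2)
cv2.imwrite("pics/w2.png",arm.capture("wrist")); np.savez("v2",*pose())
t=arm.capture("top"); cv2.imwrite("pics/t2.png",t); print(arm.get_t())
for f in("pics/top0.png",): print(cv2.imread(f)[186:196,390:418].mean((0,1)), t[186:196,390:418].mean((0,1)))
```

```text
[ 0.5124 -0.2283  0.054 ]
[ 0.5225 -0.2855  0.054 ]
[ 0.53   -0.3426  0.054 ]
[[ 0.5118 -0.2262  0.054 ]
 [ 0.521  -0.2847  0.054 ]
 [ 0.5283 -0.3426  0.054 ]]
0.1175881914966061
press [ 0.512  -0.2264  0.0571] [ 0.57 -0.42  4.27]
[ 0.5121 -0.2264  0.0572] [ 1.16 -0.19  4.07]
6.5417
[76.65       99.03928571 89.17857143] [96.24285714 94.53214286 80.65714286]
```

Run:
```python
from h import *
m=np.load("keys.npy");q=pose()[1]
# move over to bar key approach (high), waiting for the readout
arm.servo_line([m[2,0]-.02,m[2,1]+.02,.13],velocity=.15)
for i in range(3):
    im=arm.capture("wrist"); print(arm.get_t()); arm.hold(0.5)
w1=cv2.imread("pics/w1.png");w2=cv2.imread("pics/w2.png")
cv2.imwrite("pics/c2.png",np.vstack([np.hstack([w2[:240,200:520],im[:240,200:520]])]))
```

```text
7.45
8.0
8.55
```

View pics/c2.png

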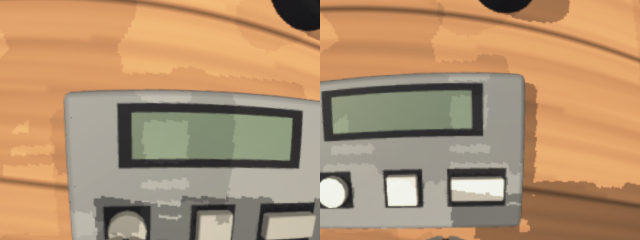

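The display looks unchanged, although the 4.2 N reading puts the round key about 5 mm down. I wait a little longer, then press the bar.

Run:
```python
from h import *
m=np.load("keys.npy");q=pose()[1]
arm.hold(0.8)
im=arm.capture("wrist"); cv2.imwrite("pics/w3.png",im); np.savez("v3",*pose())
c=im[85:138,325:490]; print(arm.get_t(),c.mean((0,1)),c.std((0,1)))
press(m[2,:2],q)
q2=down(-np.pi/2+0.05) if abs(down(-np.pi/2)@q)>abs(down(np.pi/2)@q) else down(np.pi/2)
arm.servo_line([m[2,0]-.03,m[2,1]+.02,.16],velocity=.2)
im=arm.capture("wrist"); cv2.imwrite("pics/w4.png",im)
arm.move_ptp([.50,.05,.24],q2); arm.hold(.1)
np.savez("v5",*pose()); a=arm.capture("wrist"); cv2.imwrite("pics/w5.png",a)
arm.command_gripper(0.75)
arm.move_ptp([.49,.33,.26],q2); arm.hold(.1)
np.savez("v6",*pose()); b=arm.capture("wrist"); cv2.imwrite("pics/w6.png",b)
print(arm.get_t(),np.round(pose()[0],3),np.round(arm.get_qpos(),2))
o=np.zeros((600,800,3),np.uint8)
o[:300,:400]=cv2.resize(im,None,fx=1,fy=1)[:300,150:550]
o[:300,400:]=a[:300,150:550]; o[300:,:400]=b[:300,150:550]
cv2.imwrite("pics/c3.png",o)
```

```text
9.9 [108.66586621 141.38273299 172.50806175] [27.50528337 34.47717816 55.05237351]
press [ 0.5286 -0.3428  0.0572] [0.85 0.27 3.65]
[ 0.5286 -0.3428  0.0572] [ 1.17 -0.29  3.81]
17.1667 [0.491 0.328 0.26 ] [ 0.4   0.31  1.38 -0.    1.45  1.92]
```

View pics/c3.png

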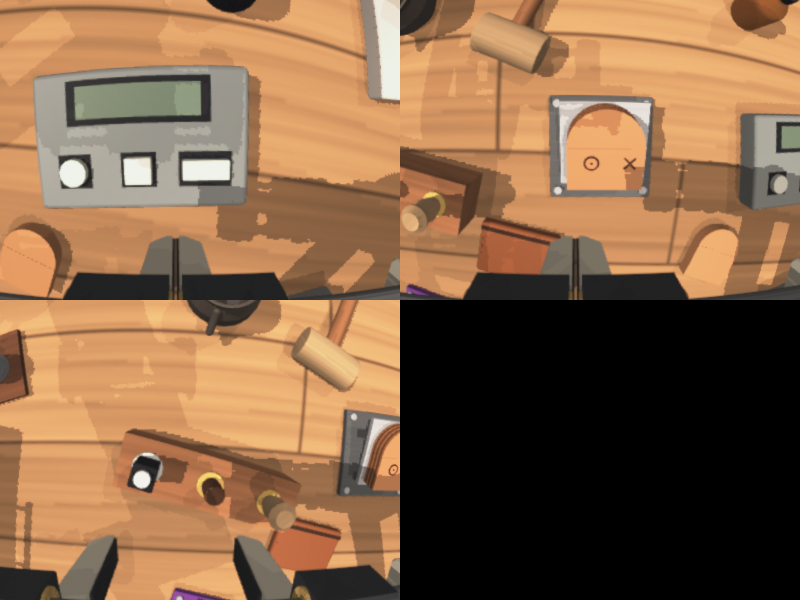

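The bar press was about 4.8 mm deep by height. The wrist picture over the heel has the ring at (341.5,163) and the cross at (380,164). Over the rack, the probe cap is at (292,180), and the rack's far top edge runs (277,130)–(446,184). I triangulate these now.

Run:
```python
from h import *
L=lambda n:(lambda v:(v["arr_0"],v["arr_1"]))(np.load(n+".npz"))
v1,v5,v6=L("v1"),L("v5"),L("v6")
for n,a,b,c in [("ring",(303.5,206.9),(341.5,163),(70,161)),("cross",(317,207),(380,164),(97,161)),("apex",(308.4,187.4),(357,103),None),("FL",(295.2,218),(316,190),None),("FR",(322.8,217.6),(396,189),None)]:
    r=[ray("top",a),ray("wrist",b,v5)]
    if c: r.append(ray("wrist",c,v1))
    print(n,tri(r).round(4),"w5@.075",onz("wrist",b,.075,v5).round(4),"top",onz("top",a,.075).round(4))
S=[onz("wrist",u,.008,v5) for u in [(306,102),(399,103),(393,190),(307,190)]]
print(np.round(S,4),np.mean(S,0).round(4))
print("cap",onz("wrist",(292,180),.133,v6).round(4),tri([ray("wrist",(292,180),v6),ray("top",(191.3,209.7))]).round(4))
e=[onz("wrist",u,.07,v6) for u in[(277,130),(446,184)]];d=e[0]-e[1];print(e,np.linalg.norm(d),np.arctan2(-d[0],d[1]))
caps=[onz("wrist",(292,180),.133,v6),onz("wrist",(150+283,216),.133,v6)];d=caps[0]-caps[1];print(np.linalg.norm(d),np.arctan2(-d[0],d[1]))
# enlarged crops for close reading
w5=cv2.imread("pics/w5.png");w6=cv2.imread("pics/w6.png")
o=np.hstack([cv2.resize(w5[90:200,295:405],(400,400),interpolation=cv2.INTER_CUBIC),cv2.resize(w6[120:220,260:360],(400,400),interpolation=cv2.INTER_CUBIC)])
cv2.imwrite("pics/c4.png",o)
```

```text
ring [0.5245 0.0335 0.0718] w5@.075 [0.5251 0.0322 0.075 ] top [0.5241 0.0351 0.075 ]
cross [ 0.526  -0.008   0.0712] w5@.075 [ 0.5263 -0.009   0.075 ] top [ 0.5248 -0.0064  0.075 ]
apex [0.5874 0.0205 0.0681] w5@.075 [0.589  0.0198 0.075 ] top [0.5847 0.0216 0.075 ]
FL [0.4903 0.0592 0.0606] w5@.075 [0.4943 0.0578 0.075 ] top [0.4893 0.0596 0.075 ]
FR [ 0.4955 -0.0281  0.0677] w5@.075 [ 0.4998 -0.0294  0.075 ] top [ 0.4926 -0.0249  0.075 ]
[[ 0.5887  0.0762  0.008 ]
 [ 0.5952 -0.0403  0.008 ]
 [ 0.4813 -0.0424  0.008 ]
 [ 0.4757  0.0707  0.008 ]] [0.5352 0.016  0.008 ]
cap [0.5036 0.3598 0.133 ] [0.5035 0.3609 0.1361]
[array([0.54589124, 0.384486  , 0.07      ]), array([0.49364829, 0.18059244, 0.07      ])] 0.21048019136775362 -0.2508303627170684
0.14590319752612907 -0.2075548214184765
```

View pics/c4.png

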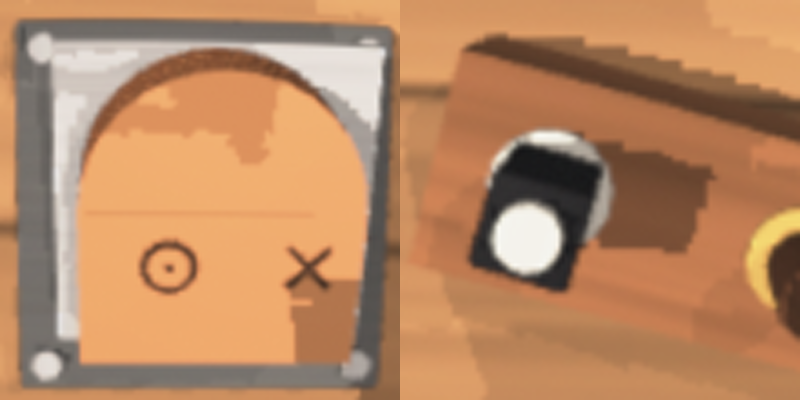

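The close crop confirms the square black grip and white cap of the probe, and the ring with its centre dot on the left. The round end's side wall shows from above, so the face rises towards +x, with a stand yaw of about 0.04. Next I grasp the probe.

Run:
```python
from h import *
L=lambda n:(lambda v:(v["arr_0"],v["arr_1"]))(np.load(n+".npz"))
v6=L("v6")
a,b=[onz("wrist",u,.126,v6) for u in[(277.5,185.5),(302.5,192.5)]];d=a-b;print("grip",np.linalg.norm(d),np.arctan2(-d[0],d[1]),((a+b)/2).round(4))
q0=pose()[1];yaw=-.24
q=max([down(np.pi/2+yaw),down(-np.pi/2+yaw)],key=lambda q:abs(q@q0))
x,y=.5033,.361
arm.command_gripper(0.5)
arm.move_ptp([x,y,.17],q)
arm.servo_line([x,y,.091],velocity=.1)
print(pose()[0],arm.get_ft_force(),arm.get_ft_torque())
arm.command_gripper(0.0)
print(arm.get_opening(),arm.get_grip_force(),arm.get_ft_force(),pose()[0],arm.get_t())
```

```text
grip 0.025467245153067312 -0.2373321753788138 [0.4928 0.3622 0.126 ]
[0.50389914 0.36122582 0.09182986] [ 0.16648266 -0.10072333  0.53043081] [0.07725363 0.04843198 0.01129899]
0.2781609751909778 29.893441200256348 [-0.60977574  0.22087598  2.31104171] [0.50350114 0.36112646 0.09143386] 19.65
```

The jaws closed to 25.9 mm with 30 N of grip, so the probe is held. I lift it and move to hover over the ring.

```bash
cat >> h.py <<'E'
def heelframe(yaw=.04,tilt=.2618):
    return R.from_euler('ZY',[yaw,-tilt]).as_matrix() # cols: up slope, across, normal
def heelq(H,q0):
    c=[]
    for s in(1,-1):
        z=-H[:,2];y=s*H[:,1];c.append(R.from_matrix(np.c_[np.cross(y,z),y,z]).as_quat())
    return max(c,key=lambda q:abs(q@q0))
E
python3 - <<'E'
from h import *
p,q=pose()
arm.servo_line([p[0],p[1],.25],velocity=.12)
print(arm.get_opening(),arm.get_ft_force(),arm.get_grip_force())
H=heelframe();qh=heelq(H,q);Q=R.from_quat(qh).as_matrix()
ring=np.array([.5245,.0337,.073]); off=np.array([0,0,.078])
t=ring+H[:,2]*.020-Q@off
print(t,arm.solve_ik(t+H[:,2]*.06,qh))
arm.move_ptp(t+H[:,2]*.06,qh)
arm.servo_line(t,velocity=.1); arm.hold(.3)
np.savez("v7",*pose()); w=arm.capture("wrist"); cv2.imwrite("pics/w7.png",w)
cv2.imwrite("pics/s7.png",arm.capture("scene")); cv2.imwrite("pics/t7.png",arm.capture("top"))
P=pose(); print(P,arm.get_t(),arm.get_ft_force(),"tip",proj_wrist(P[0]+R.from_quat(P[1]).as_matrix()@off,P),"ring",proj_wrist(ring,P))
E
python3 - <<'E'
import cv2,numpy as np
w=cv2.imread("pics/w7.png");s=cv2.imread("pics/s7.png")
o=np.zeros((600,800,3),np.uint8)
o[:400,:640]=w
cv2.imwrite("pics/c7.png",np.hstack([cv2.resize(w[80:280,225:425],(500,500),interpolation=cv2.INTER_CUBIC),np.vstack([cv2.resize(s[150:275,260:335],(300,500),interpolation=cv2.INTER_CUBIC)])]))
E
```

```text
0.27534439781648684 [-0.47107969 -0.65819787 -1.10755908] 29.89333212375641
[0.49915596 0.0326857  0.16766072] [-0.2142516  -0.02445124  1.89607403  0.07658794  1.01753745  1.2845562 ]
(array([0.49924164, 0.03261004, 0.16792927]), array([ 0.99121308,  0.01977702,  0.13076333, -0.00254026])) 23.575 [ 0.19465962  0.84634101 -1.66983104] tip [324.25562206 211.12535654] ring [324.20482482 203.79806477]
```

View pics/c7.png

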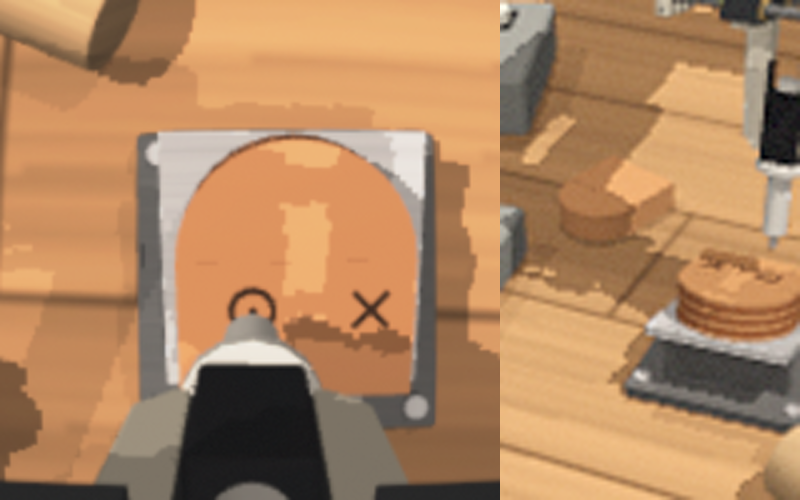

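In the wrist view the ring is at (325.8,204), against a predicted (324.2,203.8). The nose centre at x≈326 has the same small bias, so it is aligned laterally. I descend closer and check along the slope from the scene camera.

Run:
```python
from h import *
P=pose();H=heelframe();Q=R.from_quat(P[1]).as_matrix()
print("nose far edge", proj_wrist(P[0]+Q@np.array([.0088,0,.066]),P),proj_wrist(P[0]+Q@np.array([-.0088,0,.066]),P),"seen 325.8,~207")
t=P[0]-H[:,2]*.014
arm.servo_line(t,velocity=.05); arm.hold(.3)
P=pose();tip=P[0]+Q@np.array([0,0,.078])
s=arm.capture("scene"); w=arm.capture("wrist");cv2.imwrite("pics/w8.png",w)
c=arm.get_calibration("scene"); pr=lambda X:cv2.projectPoints(np.array([X]),c["rvec"],c["tvec"],c["K"],None)[0].ravel().round(1)
print(arm.get_t(),tip,"tip",pr(tip),"ring",pr(np.array([.5245,.0337,.073])),"cross",pr(np.array([.526,-.008,.073])),"collar",pr(tip+.06*H[:,2]))
x0,y0=285,190
cv2.imwrite("pics/c8.png",np.hstack([cv2.resize(s[y0:y0+60,x0:x0+60],(500,500),interpolation=cv2.INTER_CUBIC),cv2.resize(w[150:250,295:355],(300,500),interpolation=cv2.INTER_CUBIC)]))
```

```text
nose far edge [324.20004547 205.25763436] [324.23370793 226.82504085] seen 325.8,~207
24.4 [0.52318851 0.03354965 0.07928773] tip [327.2 216.1] ring [327.  218.2] cross [313.  215.2] collar [329.4 195.5]
```

View pics/c8.png

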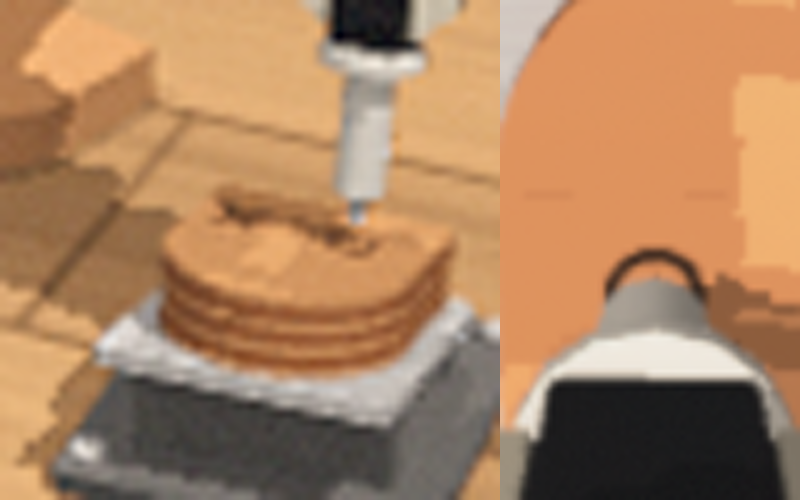

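In the scene view the tip is at (327.7,216.6) and the ring at about (328,218.6). Predicted were (327.2,216.1) and (327,218.2), so position and height agree. I compare the wrist view's far edges, then make a guarded descent.

Run:
```python
from h import *
P=pose();H=heelframe();Q=R.from_quat(P[1]).as_matrix();ring=np.array([.5245,.0337,.073])
print("nose",proj_wrist(P[0]+Q@np.array([.0088,0,.066]),P),"seen 326,205.6; ringfar",proj_wrist(ring+H[:,0]*.0085,P),"seen 326,201; sens",proj_wrist(ring+H[:,0]*.0095,P))
n=H[:,2]
def F():
    f=[]
    for _ in range(8): arm.hold(.02);f.append(np.array(arm.get_ft_force()))
    return np.mean(f,0)
f0=F();print(f0)
p0=P[0];log=[]
for k in range(1,9):
    arm.servo_line(p0-n*.001*k,velocity=.02)
    f=(F()-f0);d=(p0-pose()[0])@n
    print(k,round(d*1e3,2),f.round(2),round(f@n,2))
    if f@n>1.3: break
print(arm.get_t(),arm.get_opening())
```

```text
nose [324.20009521 205.2576335 ] seen 326,205.6; ringfar [324.13985809 199.08900983] seen 326,201; sens [324.13814042 197.91308257]
[ 0.04775723 -0.06328995 -0.92923703]
1 1.0 [-0.12  0.03 -0.6 ] -0.55
2 2.0 [-0.3  0.1 -0.5] -0.41
3 3.01 [-0.27  0.04 -0.53] -0.44
4 3.99 [-0.07  0.21 -0.38] -0.35
5 5.02 [ 0.1   0.08 -0.34] -0.35
6 6.02 [ 0.1   0.27 -0.27] -0.29
7 6.91 [ 0.16 -0.11  0.41] 0.35
8 7.94 [-0.19  0.15  1.28] 1.29
27.6 0.27648708023502144
```

Contact came at about 6.5 mm, as predicted. I go on to about 5 mm of plunger travel.

Run:
```python
from h import *
H=heelframe();n=H[:,2]
def F():
    f=[]
    for _ in range(8): arm.hold(.02);f.append(np.array(arm.get_ft_force()))
    return np.mean(f,0)@n
base=-.929*n[2]-.42
p0=pose()[0]
for k in range(1,5):
    arm.servo_line(p0-n*(.0009*k),velocity=.02)
    f=F()-base;d=(p0-pose()[0])@n
    print(k,round(d*1e3,2),round(f,2))
    if f>3.5: break
arm.hold(.5);print(F()-base,arm.get_opening(),arm.get_grip_force(),np.abs(arm.get_qvel()).max(),arm.get_t())
P=pose();print(P[0]+R.from_quat(P[1]).as_matrix()@[0,0,.078-.005])
w=arm.capture("wrist");s=arm.capture("scene");t=arm.capture("top")
cv2.imwrite("pics/w9.png",w)
cv2.imwrite("pics/c9.png",np.hstack([cv2.resize(s[190:250,285:345],(400,400),interpolation=cv2.INTER_CUBIC),cv2.resize(w[150:250,280:380],(400,400),interpolation=cv2.INTER_CUBIC)]))
```

```text
1 0.86 2.04
2 1.78 2.59
3 2.68 2.99
4 3.58 2.99
3.2105068238216625 0.2796153748339741 29.894234240055084 0.001064543636346478 29.7667
[0.52495208 0.03361319 0.07297533]
```

View pics/c9.png

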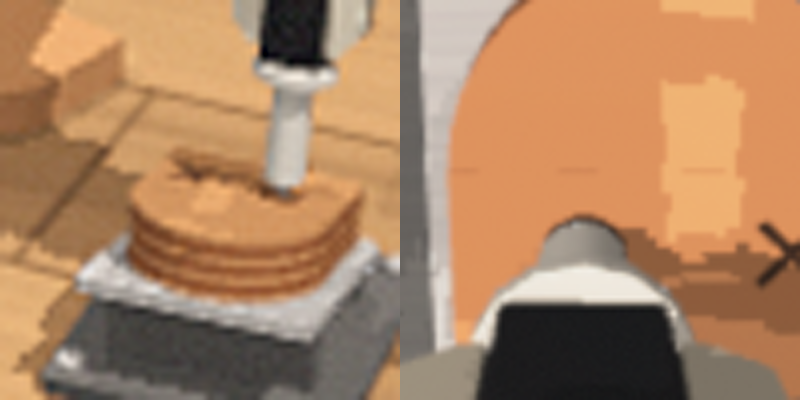

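The nose is centred over the ring, the force is about 3.2 N (roughly 4.2–5 mm of spring travel), and the arm is steady. I hand it in.

```bash
python3 -c "
from bench import arm
print(arm.hand_in(),arm.get_t())"
```

```text
the job is handed in; nothing more can be done
the job is handed in; nothing more can be done
```

I handed the job in at about 30 s: round key pressed, then the bar key about 4.5 s later, and the probe held square in the inked ring with its spring tip about half in (roughly 3.2 N). The bar went only a little past its 4 mm threshold (4.3–4.8 mm), and I never saw the display light up.

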